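# Set out the weighing bench for a balance check

### The arm

A 7-joint arm with a two-finger parallel gripper is mounted at the origin on the work surface. World frame = base frame: x ahead of the robot, y to its left, z up, the work surface at z = 0. Lengths are in mm, angles in rad, forces in N, time in s.
With the tool pointing down it reaches from about 425 to 800 mm from the base axis. Payload 8.3 kg.
Tool frame: the origin (TCP) lies at the very end of the fingers, on their centre line; the grasp point (between the pads) lies grip_point_offset behind it (grip_point_offset is the distance from the TCP to the grasp point, in mm); z points along the fingers, y is the direction in which the jaws open and shut (so a half turn about z gives the same grasp; the last joint's range is limited). The gripper opens to 85 mm and grips with 20 to 120 N. Pads are 22 mm wide; open, the fingers measure 114 mm over their backs; the gripper's body (76 mm by 85 mm) begins 54 mm behind the grasp point. The pads swing forward as they close: fully open they stand 13 mm farther back than shut.
Start: joints at [-1.272, 0.383, 0.016, 1.37, -0.006, 1.388, -0.046], TCP at [221.172, 584.539, 231.279] pointing down, gripper open.
Joint ranges: [-2.95, 2.95], [-0.25, 2.06], [-1.52, 1.56], [0.18, 2.33], [-1.44, 4.58], [0.02, 2.06], [-3.01, 3.01]. Speed limits (rad/s): [2.39, 2.39, 3.01, 3.01, 3.14, 3.14, 3.14].

### API

Orientations are given as a 3x3 rotation matrix whose columns are the frame's x, y, z axes.
In Python, from station import * gives the robot as it stands.
- The arm moves only by the tool play_rows, never from a script. Its argument "series" is text: rows parted by semicolons, each of 5 numbers parted by spaces: the shift along the tool's x, y, z each as a share of 0.02 m, from -1 to 1, then the turn about the tool's z as a share of 0.12 rad, from -1 to 1, then the finger opening in mm, from 0 to 85.4. In form: x y z yaw jaw; .... A call has 1 to 20 rows; each row shifts and turns the commanded pose from where the row before left it, along the tool's axes as they then stand; what a row does not reach is not made up. A row lasts 1/10 s, in which the tool goes at most 50 mm and 8.59 degrees, less where a joint would pass 70% of its speed; a pose out of reach is approached as far as the arm can. A call with a number of a shift or a turn outside -1 to 1 is refused whole. A call with a gripper value outside its range is refused whole. The fingers move at their own pace and stop on an object; the grip force is fixed at half the most. Time passes only in rows, so rows that do not move let the fingers close. It gives the time, the measured TCP pose, the force and the opening at its end, in the units of the state.
- sense(): the state, without advancing time (a new reading comes with each control period).
- camera(name): name is "side" or "top"; returns a dict with "image" (480x640x3 uint8, red, green, blue), "mtx" (3x3 intrinsics, pixels), "camera_from_world" (4x4, takes a point from world to camera coordinates). Camera axes: x right, y down, z forward; pixel columns grow to the right and rows downward; lengths in mm; the calibration is good to about 2 mm. A picture is of the moment at which its call begins. There is no depth.
- hand_in(): hands the job in, once; it reports no verdict.
The state is a dict: "t": time; "joint_positions": joint angles; "joint_vel": joint speeds; "joint_efforts": joint torques, N m; "ee_pos": TCP position; "tool_rot": TCP orientation; "ft_force": force on the tool from outside, world axes, zero at the start; "torque": the same for the moment, N m; "opening": finger opening in mm.
Only numpy, scipy, OpenCV 4.12 (cv2) and the standard library are available. Lean on these libraries where they do the work, as an engineer would, in place of code of your own. Each camera call takes 0.05 s, during which the arm holds its last target. There are 200 camera calls.

### The job

Set out the bench for the balance check: put the flat steel tin in the middle of the balance's pan and stand the knobbed check weight in the middle of the tin's lid. Stand the squat white jar directly to the left of the pebble bowl and the tall white jar directly to its right (left and right as the robot sees them from its base), each in line with the bowl's middle and with a 40 mm gap between the jar and the bowl's rim. Set everything down gently, without dropping it or pressing hard on the balance, leave all four upright and released, and leave the amber bottle and the loose rock where they are.

Things in the scene. Friction and masses are not known exactly. Their poses are not given: they have to be found in the camera images.
- tin_center (a point): Centre (half-way up) of the flat round lidded steel tin, loose on the bench: 60 mm across over the lid, 57 mm across the body, 30 mm high, about 80 g, flat top. Grasp it across its diameter. Its z axis points up.
- weight_center (a point): Centre (24 mm above its underside) of the loose steel check weight: an upright cylinder 32 mm across up to 32 mm high, then a narrow neck and a knob 20 mm across, 48 mm high over all, about 200 g. Its z axis points up.
- squatjar_center (a point): Centre (half-way up) of the squat white plastic jar, loose: 56 mm across, 50 mm high (the lid is the top 18 mm), about 120 g. Its z axis points up.
- talljar_center (a point): Centre (half-way up) of the tall white plastic jar, loose: 50 mm across, 85 mm high (the lid is the top 22 mm), about 150 g. Best gripped in its upper half, so that the gripper stays clear of the lid. Its z axis points up.
- pan (a point): Centre of the top face of the balance's pan: a flat steel plate, 120 mm (its x) by 135 mm (its y), 52 mm above the bench, rigid. The white balance under it is fixed to the bench and measures 200 mm by 150 mm; its display end reaches 135 mm from this point along +x (away from the robot) and its other end 65 mm along -x. The axes turn with the balance, up to 0.2 rad. It stands to the left or to the right.
- bowl: Round steel bowl with pebbles in it, fixed to the bench: rim 120 mm across, 50 mm high. The origin is the centre of its underside on the bench. Its x axis points straight ahead of the robot, its y axis to the robot's left, always. It stands on the other side from the balance.
- bottle_center (a point): Centre (half-way up) of the amber glass bottle with a black cap, a loose bystander among the things: 48 mm across, 105 mm high. Leave it standing where it is.
- rock_center (a point): Centre of a loose brown rock, a bystander at the back between bowl and balance: about 46 x 38 x 38 mm, its centre 17 mm above the bench. Leave it where it is.

How it is judged (in metres and radians):
At the end, for the whole second after the job is handed in: Tin upright on the pan within 12 mm of its centre; weight upright on the tin within 10 mm of its centre. On the bench, upright: squat jar left (+y), tall jar right (-y) of the bowl, gap to its rim 40 mm and in line with its centre, each within 15 mm. All released and at rest (horizontal distance between tin_center and pan below 0.012 m and z of tin_center in the frame of pan between 0.011 and 0.019 m and horizontal distance between weight_center and tin_center below 0.01 m and z of weight_center in the frame of pan between 0.049 and 0.059 m and x of squatjar_center in the frame of bowl between -0.015 and 0.015 m and y of squatjar_center in the frame of bowl between 0.113 and 0.143 m and height (world z) of squatjar_center between 0.02 and 0.03 m and x of talljar_center in the frame of bowl between -0.015 and 0.015 m and y of talljar_center in the frame of bowl between -0.14 and -0.11 m and height (world z) of talljar_center between 0.0375 and 0.0475 m and angle between each of tin_center, weight_center, squatjar_center, talljar_center's own z axis and vertical below 0.1 rad and linear speed of each of tin, weight, squatjar, talljar below 0.02 m/s); the robot touches nothing.
It fails at once if the amber bottle is moved more than 25 mm or tipped over (distance of bottle_center from where it was at the start of the episode above 0.025 m or angle between bottle_center's own z axis and vertical above 0.5 rad).
It fails at once if the rock is moved more than 25 mm (distance of rock_center from where it was at the start of the episode above 0.025 m).
It fails at once if something is pressed hard onto the balance (more than 60 N) (contact force between balance and anything else above 60 N).
It fails at once if one of the four things falls freely (dropped from more than about 20 mm) ((linear speed of tin above 0.6 m/s and contact force between the fingers and tin below 0.1 N) or (linear speed of weight above 0.6 m/s and contact force between the fingers and weight below 0.1 N) or (linear speed of talljar above 0.6 m/s and contact force between the fingers and talljar below 0.1 N) or (linear speed of squatjar above 0.6 m/s and contact force between the fingers and squatjar below 0.1 N)).
It also fails if it takes over 120 s, if anything falls off the work surface, if the arm or the gripper's body presses on something with over 40 N, if the wrist force passes 120 N, or if a joint passes its speed limit or range.

## Working session

There is one attempt and no reset: what is moved stays moved. The work goes in short steps, Python scripts to look and compute and a tool call to move; the robot and the scene stay as the last step left them, time stands still between calls to the robot, and variables do not carry over. Pictures are saved under pics/ and viewed, about 12 in all and at most 16, crops included, and the job is handed in when it is done.

Besides the shell and the picture viewer there is one more tool, called as name(argument=value, ...) on one line, values as JSON. play_rows: Moves the arm, as the interface text tells. Shift numbers are shares of 0.02 m and turn numbers shares of 0.12 rad, none past 1 either way. Its arguments: {"type":"object","properties":{"series":{"type":"string"}},"required":["series"]}

```bash
mkdir -p pics; ls; python3 - <<'E'
from station import *
import cv2,numpy as np
s=sense()
for k,v in s.items(): print(k,np.round(v,3).tolist())
try: print(grip_point_offset)
except Exception as e: print(e)
for n in("top","side"):
    c=camera(n); cv2.imwrite(f"pics/{n}0.png",c["image"][:,:,::-1]); print(n,np.round(c["mtx"],1).tolist(),np.round(c["camera_from_world"],3).tolist())
E
```

```text
pics
t 0.0
joint_positions [-1.272, 0.384, 0.016, 1.371, -0.006, 1.388, -0.047]
joint_vel [0.001, -0.001, 0.001, 0.002, -0.0, -0.0, -0.001]
joint_efforts [-0.0, -62.759, 0.844, -37.183, 0.017, 0.014, 0.0]
ee_pos [220.991, 584.085, 230.249]
tool_rot [[-0.935, 0.354, -0.001], [0.354, 0.935, -0.002], [-0.0, -0.002, -1.0]]
ft_force [-0.548, -0.098, -0.431]
torque [-0.028, -0.007, -0.021]
opening 85.601
18.700000000000003
top [[492.7, 0.0, 319.0], [0.0, 492.7, 245.3], [0.0, 0.0, 1.0]] [[0.027, -0.999, -0.017, -0.671], [-0.99, -0.024, -0.136, 517.885], [0.136, 0.021, -0.991, 1118.1], [0.0, 0.0, 0.0, 1.0]]
side [[453.8, 0.0, 313.7], [0.0, 453.8, 234.7], [0.0, 0.0, 1.0]] [[-0.958, -0.288, -0.013, 510.335], [-0.199, 0.694, -0.692, 131.386], [0.208, -0.66, -0.722, 799.229], [0.0, 0.0, 0.0, 1.0]]
```

View pics/top0.png

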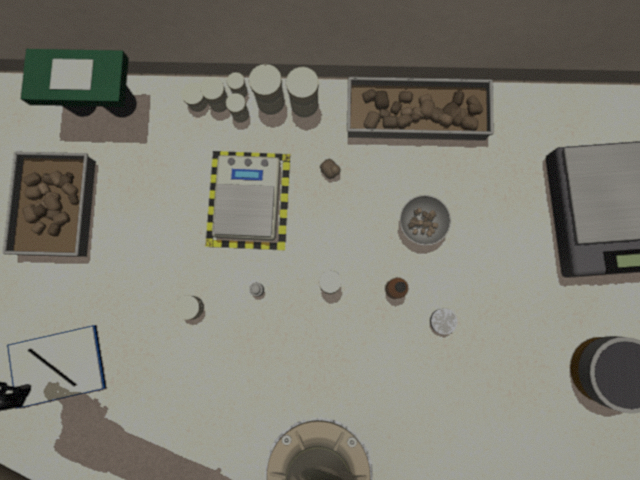

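View pics/side0.png

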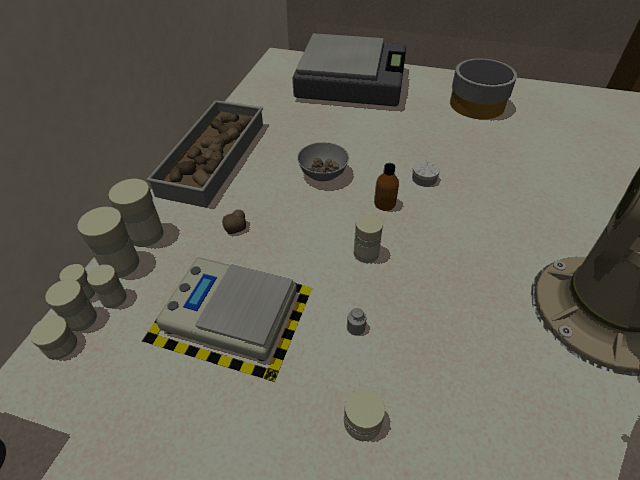

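Top view: balance (247,205), bowl (425,220), squat jar (192,307), weight (257,290), tall jar (331,283), bottle (397,288), tin (443,322), rock (330,169). The side view shows the same things, so I'll enlarge both to read positions.

```bash
python3 - <<'E'
import cv2
t=cv2.imread("pics/top0.png"); s=cv2.imread("pics/side0.png")
def crop(im,x,y,w,h,f,n):
    o=cv2.resize(im[y:y+h,x:x+w],None,fx=f,fy=f,interpolation=cv2.INTER_CUBIC)
    for i in range(0,w,20): cv2.line(o,(i*f,0),(i*f,6 if i%100 else 14),(0,0,255),1); cv2.putText(o,str(x+i),(i*f,24),0,.35,(0,0,255),1)
    for j in range(0,h,20): cv2.line(o,(0,j*f),(6,j*f),(0,0,255),1); cv2.putText(o,str(y+j),(8,j*f+4),0,.35,(0,0,255),1)
    cv2.imwrite("pics/"+n,o)
crop(t,200,140,120,110,5,"c1.png")   # balance
crop(t,160,260,160,80,5,"c2.png")
crop(t,310,180,160,160,3 if 0 else 3,"c3.png")
E
```

```text
(no output)
```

View pics/c1.png

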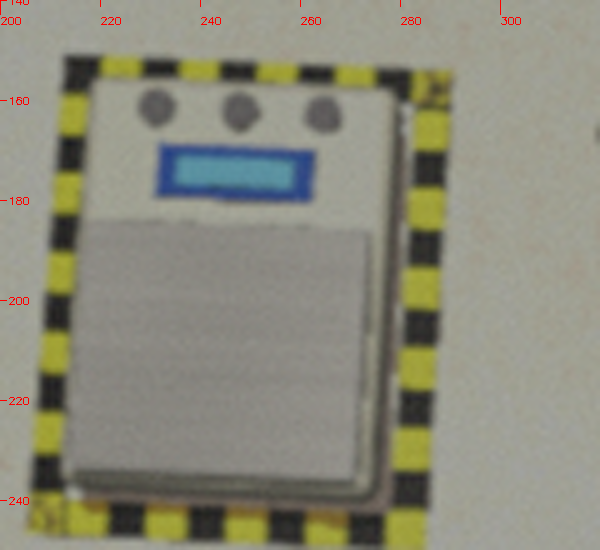

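View pics/c2.png

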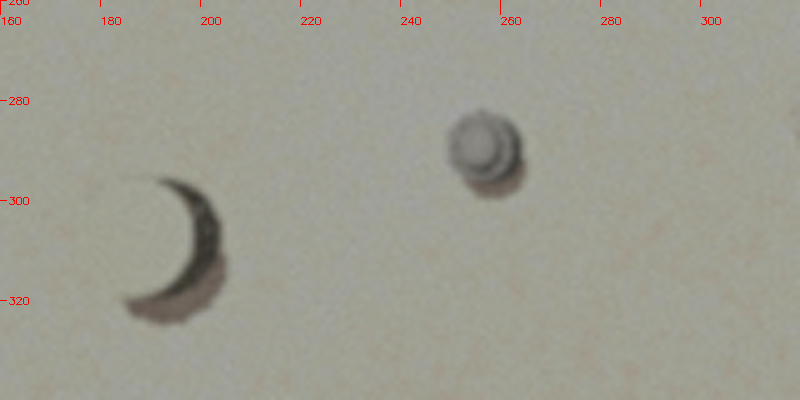

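View pics/c3.png

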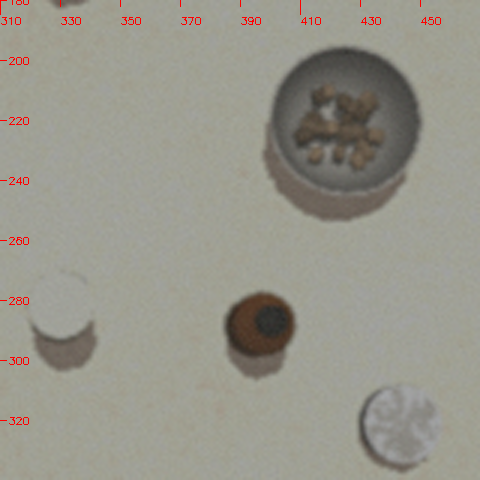

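Read from crops: pan corners (216,183.6),(274,186),(271,236),(213.4,234); bowl rim centre (425.3,219.8); squat lid centre ≈(186,308); weight knob (255.6,289.2); tall jar lid (330.8,282); tin lid (443.6,321.3); bottle cap (400,287). I'll compute positions and check them by overlaying them on the side view.

```bash
cat >h.py <<'E'
import cv2,numpy as np
from station import *
def back(c,u,v,z):
    K,T=np.array(c["mtx"]),np.array(c["camera_from_world"]);R,t=T[:3,:3],T[:3,3]
    o=-R.T@t;d=R.T@np.linalg.inv(K)@[u,v,1];return o+d*(z-o[2])/d[2]
def proj(c,P):
    K,T=np.array(c["mtx"]),np.array(c["camera_from_world"]);p=(np.atleast_2d(P)@T[:3,:3].T+T[:3,3])@K.T;return p[:,:2]/p[:,2:]
def ring(x,y,z,r):
    a=np.linspace(0,6.283,41);return np.c_[x+r*np.cos(a),y+r*np.sin(a),0*a+z]
def over(c,rings,x,y,w,h,f,n):
    o=cv2.resize(c["image"][y:y+h,x:x+w,::-1],None,fx=f,fy=f,interpolation=cv2.INTER_CUBIC)
    for r in rings:
        p=((proj(c,r)-[x,y]+.5)*f).astype(np.int32);cv2.polylines(o,[p],False,(0,255,0),1)
    cv2.imwrite("pics/"+n,o)
E
python3 - <<'E'
from h import *
c=camera("top"); s=camera("side")
o={}
for n,u,v,z,r in [("squat",186,308,50,28),("weight",255.6,289.2,48,10),("weightbody",257.1,289,32,16),("tall",330.8,282,85,25),("tin",443.6,321.3,30,30),("bowl",425.3,219.8,50,60),("bottle",400,287,105,12)]:
    p=back(c,u,v,z);o[n]=ring(*p,r);print(n,p.round(1))
q=np.array([back(c,u,v,52) for u,v in [(216,183.6),(274,186),(271,236),(213.4,234)]]);print(q.round(1),q.mean(0).round(1))
e=q[0]-q[3]+q[1]-q[2];print("ang",np.arctan2(e[1],e[0]))
o["pan"]=np.r_[q,q[:1]]
L=list(o.values())
for n in("squat","tall","tin"):
    a=o[n].copy();a[:,2]=0;L.append(a)
over(s,L,190,130,260,310,2,"s1.png")
E
```

```text
squat [363.8 311.8  50. ]
weight [410.8 154.9  48. ]
weightbody [412.1 153.8  32. ]
tall [429.5 -16.8  85. ]
tin [ 349.5 -277.7   30. ]
bowl [ 581.4 -232.6   50. ]
bottle [ 421.3 -166.8  105. ]
[[656.1 258.8  52. ]
 [653.4 121.7  52. ]
 [534.4 124.   52. ]
 [535.8 258.2  52. ]] [594.9 190.7  52. ]
ang -0.006989027854124702
```

View pics/s1.png

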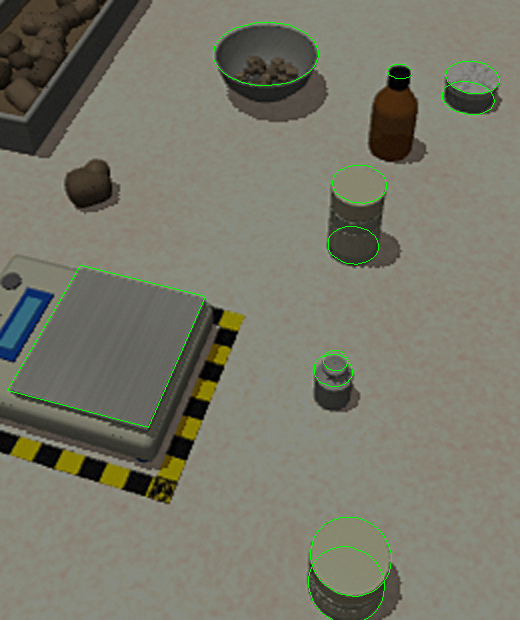

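The overlays fit in both views. I'll use one tool heading throughout, with the jaws along world X, so tool x = +Y, tool y = +X and tool z = down.

play_rows(series="0 0 0 1 85;0 0 0 1 85;0 0 0 1 85;0 0 0 1 85;0 0 0 1 85;0 0 0 1 85;0 0 0 1 85;0 0 0 1 85;0 0 0 1 85;0 0 0 1 85;0 0 0 0.08 85;0 0 0 0 85")

```text
t: 1.4
ee_pos: [221.0, 584.5, 231.1]
tool_rot: [[-0.003, 1.0, -0.0], [1.0, 0.003, -0.0], [-0.0, -0.0, -1.0]]
ft_force: [-0.1, 0.6, -0.3]
opening: 85.1
```

play_rows(series="-0.974 0.511 0.35 0 85;-0.974 0.511 0.35 0 85;-0.974 0.511 0.35 0 85;-0.974 0.511 0.35 0 85;-0.974 0.511 0.35 0 85;-0.974 0.511 0.35 0 85;-0.974 0.511 0.35 0 85;-0.974 0.511 0.35 0 85;-0.974 0.511 0.35 0 85;-0.974 0.511 0.35 0 85;-0.974 0.511 0.35 0 85;-0.974 0.511 0.35 0 85;-0.974 0.511 0.35 0 85;-0.974 0.511 0.35 0 85;0 0 0 0 85;0 0 0 0 85")

```text
t: 3.0
ee_pos: [364.2, 311.7, 133.4]
tool_rot: [[-0.001, 1.0, -0.0], [1.0, 0.001, 0.0], [0.0, -0.0, -1.0]]
ft_force: [-0.2, 0.4, 0.2]
opening: 85.3
```

play_rows(series="0 0 1 0 85;0 0 1 0 85;0 0 1 0 85;0 0 1 0 85;0 0 1 0 85;0 0 0.7 0 85;0 0 0.47 0 85;0 0 0 0 85;0 0 0 0 50;0 0 0 0 50;0 0 0 0 50;0 0 0 0 50;0 0 0 0 50;0 0 0 0 50;0 0 0 0 50;0 0 0 0 50")

```text
t: 4.6
ee_pos: [364.7, 312.5, 11.1]
tool_rot: [[0.0, 1.0, 0.001], [1.0, -0.0, 0.002], [0.002, 0.001, -1.0]]
ft_force: [-0.8, -0.1, 5.2]
opening: 54.8
```

play_rows(series="0 0 -0.5 0 50;0 0 -1 0 50;0 0 -1 0 50;0 0 -1 0 50;0 0 -1 0 50;0 0 -1 0 50;0 0 -1 0 50;0 0 -0.5 0 50;-0.95 0.493 0 0 50;-0.95 0.493 0 0 50;-0.95 0.493 0 0 50;-0.95 0.493 0 0 50;-0.95 0.493 0 0 50;-0.95 0.493 0 0 50;-0.95 0.493 0 0 50;-0.95 0.493 0 0 50;-0.95 0.493 0 0 50;-0.95 0.493 0 0 50;-0.95 0.493 0 0 50;-0.95 0.493 0 0 50")

```text
t: 6.6
ee_pos: [482.3, 82.8, 149.9]
tool_rot: [[0.001, 1.0, -0.0], [1.0, -0.001, -0.0], [-0.0, -0.0, -1.0]]
ft_force: [-0.0, -0.3, -1.3]
opening: 55.0
```

play_rows(series="-0.95 0.493 0 0 50;-0.95 0.493 0 0 50;-0.95 0.493 0 0 50;-0.95 0.493 0 0 50;-0.95 0.493 0 0 50;-0.95 0.493 0 0 50;-0.95 0.493 0 0 50;-0.95 0.493 0 0 50;-0.95 0.493 0 0 50;-0.95 0.493 0 0 50;0 0 0 0 50;0 0 0 0 50;0 0 0 0 50")

```text
t: 7.9
ee_pos: [580.5, -105.3, 149.6]
tool_rot: [[-0.001, 1.0, -0.001], [1.0, 0.001, 0.001], [0.001, -0.001, -1.0]]
ft_force: [-0.3, -0.3, -0.6]
opening: 54.5
```

play_rows(series="0 0.03 1 0 50;0 0 1 0 50;0 0 1 0 50;0 0 1 0 50;0 0 1 0 50;0 0 1 0 50;0 0 0.5 0 50;0 0 0.25 0 50;0 0 0.15 0 50;0 0 0 0 50;0 0 0 0 50")

```text
t: 9.0
ee_pos: [581.9, -106.5, 12.7]
tool_rot: [[0.001, 1.0, 0.001], [1.0, -0.001, -0.0], [-0.0, 0.001, -1.0]]
ft_force: [0.1, -1.3, -1.0]
opening: 55.0
```

play_rows(series="0 0 0.07 0 50;0 0 0 0 50;0 0 0 0 60;0 0 0 0 70;0 0 0 0 85;0 0 0 0 85;0 0 0 0 85;0 0 0 0 85;0 0 -0.5 0 85;0 0 -1 0 85;0 0 -1 0 85;0 0 -1 0 85;0 0 -1 0 85;0 0 -1 0 85;0 0 -1 0 85;0 0 -1 0 85;0 0 0 0 85")

```text
t: 10.7
ee_pos: [583.0, -107.1, 164.2]
tool_rot: [[0.001, 1.0, 0.006], [1.0, -0.001, -0.0], [-0.0, 0.006, -1.0]]
ft_force: [0.4, -0.5, 0.2]
opening: 85.0
```

play_rows(series="0.56 -0.95 0 0 85;0.56 -0.95 0 0 85;0.56 -0.95 0 0 85;0.56 -0.95 0 0 85;0.56 -0.95 0 0 85;0.56 -0.95 0 0 85;0.56 -0.95 0 0 85;0.56 -0.95 0 0 85;0 0 0 0 85;0 0 0 0 85;0 0 0 0 85")

```text
t: 11.8
ee_pos: [430.0, -17.2, 160.6]
tool_rot: [[0.001, 1.0, 0.0], [1.0, -0.001, -0.0], [-0.0, 0.0, -1.0]]
ft_force: [0.1, 0.1, 0.1]
opening: 85.4
```

play_rows(series="0.02 -0.02 1 0 85;0 0 1 0 85;0 0 1 0 85;0 0 1 0 85;0 0 1 0 85;0 0 0.6 0 85;0 0 0.28 0 85;0 0 0 0 85;0 0 0 0 44;0 0 0 0 44;0 0 0 0 44;0 0 0 0 44;0 0 0 0 44;0 0 0 0 44;0 0 0 0 44;0 0 0 0 44;0 0 0 0 44")

```text
t: 13.5
ee_pos: [429.9, -16.2, 43.8]
tool_rot: [[0.0, 1.0, 0.002], [1.0, -0.0, 0.001], [0.001, 0.002, -1.0]]
ft_force: [-0.4, -0.7, 5.1]
opening: 48.9
```

play_rows(series="0 0 -0.5 0 44;0 0 -1 0 44;0 0 -1 0 44;0 0 -1 0 44;0 0 -1 0 44;0 0 -1 0 44;0 0 -1 0 44;0 0 -0.8 0 44;-0.948 0.421 0 0 44;-0.948 0.421 0 0 44;-0.948 0.421 0 0 44;-0.948 0.421 0 0 44;-0.948 0.421 0 0 44;-0.948 0.421 0 0 44;-0.948 0.421 0 0 44;-0.948 0.421 0 0 44;-0.948 0.421 0 0 44")

```text
t: 15.2
ee_pos: [504.7, -187.6, 189.5]
tool_rot: [[0.0, 1.0, -0.0], [1.0, -0.0, 0.0], [0.0, -0.0, -1.0]]
ft_force: [0.3, -1.4, -1.5]
opening: 49.1
```

play_rows(series="-0.948 0.421 0 0 44;-0.948 0.421 0 0 44;-0.948 0.421 0 0 44;-0.948 0.421 0 0 44;-0.948 0.421 0 0 44;-0.948 0.421 0 0 44;-0.948 0.421 0 0 44;-0.948 0.421 0 0 44;-0.948 0.421 0 0 44;0 0 0 0 44;0 0 0 0 44;0 0 0 0 44")

```text
t: 16.4
ee_pos: [580.5, -356.6, 189.1]
tool_rot: [[-0.0, 1.0, -0.0], [1.0, 0.0, 0.001], [0.001, -0.0, -1.0]]
ft_force: [1.0, 0.5, -1.7]
opening: 48.5
```

play_rows(series="-0.03 0.04 1 0 44;0 0 1 0 44;0 0 1 0 44;0 0 1 0 44;0 0 1 0 44;0 0 1 0 44;0 0 0.7 0 44;0 0 0.3 0 44;0 0 0.17 0 44;0 0 0 0 44;0 0 0 0 44")

```text
t: 17.5
ee_pos: [581.6, -358.7, 46.5]
tool_rot: [[0.001, 1.0, 0.001], [1.0, -0.001, -0.001], [-0.001, 0.001, -1.0]]
ft_force: [-0.0, 0.4, -1.0]
opening: 48.6
```

play_rows(series="0 0 0.1 0 44;0 0 0 0 44;0 0 0 0 55;0 0 0 0 65;0 0 0 0 85;0 0 0 0 85;0 0 0 0 85;0 0 0 0 85;0 0 -0.5 0 85;0 0 -1 0 85;0 0 -1 0 85;0 0 -1 0 85;0 0 -1 0 85;0 0 -1 0 85;0 0 -1 0 85;0 0 -0.5 0 85;0 0 0 0 85;0 0 0 0 85")

```text
t: 19.3
ee_pos: [581.0, -358.1, 183.0]
tool_rot: [[0.001, 1.0, -0.0], [1.0, -0.001, 0.0], [0.0, -0.0, -1.0]]
ft_force: [0.4, -0.6, -0.2]
opening: 85.2
```

play_rows(series="0.335 -0.965 0 0 85;0.335 -0.965 0 0 85;0.335 -0.965 0.3 0 85;0.335 -0.965 0.3 0 85;0.335 -0.965 0.3 0 85;0.335 -0.965 0.3 0 85;0.335 -0.965 0.3 0 85;0.335 -0.965 0.3 0 85;0.335 -0.965 0.3 0 85;0.335 -0.965 0.3 0 85;0.335 -0.965 0.3 0 85;0.335 -0.965 0.3 0 85;0 0 0 0 85;0 0 0 0 85;0 0 0 0 85")

```text
t: 20.8
ee_pos: [350.3, -277.7, 123.5]
tool_rot: [[-0.0, 1.0, -0.0], [1.0, 0.0, -0.0], [-0.0, -0.0, -1.0]]
ft_force: [1.1, -0.2, 0.8]
opening: 85.2
```

```bash
python3 - <<'E'
from h import *
s=camera("side")
L=[ring(581.4,-104.6,50,28),ring(581.4,-104.6,0,28),ring(581.4,-357.6,85,25),ring(581.4,-357.6,0,25),ring(581.4,-232.6,50,60),ring(349.5,-277.7,30,30),ring(349.5,-277.7,0,28.5),ring(412,154,32,16)]
over(s,L,200,70,260,200,3,"s2.png")
E
```

```text
(no output)
```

View pics/s2.png

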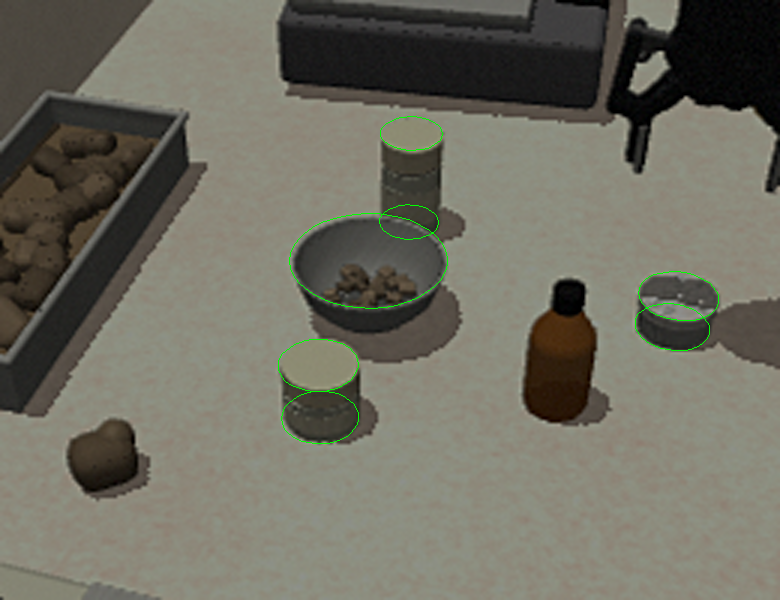

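Both jars sit on their predicted rings beside the bowl (squat lid at crop (319,364), tall lid at (411,133)). The tin is undisturbed under the open gripper, so I'll grip it now.

play_rows(series="0 -0.03 1 0 85;0 0 1 0 85;0 0 1 0 85;0 0 1 0 85;0 0 1 0 85;0 0 0.6 0 85;0 0 0.35 0 85;0 0 0 0 85;0 0 0 0 52;0 0 0 0 52;0 0 0 0 52;0 0 0 0 52;0 0 0 0 52;0 0 0 0 52;0 0 0 0 52;0 0 0 0 52;0 0 0 0 52")

```text
t: 22.55
ee_pos: [349.7, -278.2, 5.8]
tool_rot: [[0.001, 1.0, 0.002], [1.0, -0.001, -0.0], [-0.0, 0.002, -1.0]]
ft_force: [-2.8, 1.1, 10.0]
opening: 58.0
```

play_rows(series="0 0 -0.4 0 52;0 0 -0.8 0 52;0 0 -1 0 52;0 0 -1 0 52;0 0 -1 0 52;0 0 -1 0 52;0 0 -1 0 52;0 0 -1 0 52;0 0 -1 0 52;0 0 -0.6 0 52;0.938 0.49 0 0 52;0.938 0.49 0 0 52;0.938 0.49 0 0 52;0.938 0.49 0 0 52;0.938 0.49 0 0 52;0.938 0.49 0 0 52;0.938 0.49 0 0 52;0.938 0.49 0 0 52;0.938 0.49 0 0 52;0.938 0.49 0 0 52")

```text
t: 24.55
ee_pos: [447.3, -89.4, 180.6]
tool_rot: [[0.001, 1.0, -0.0], [1.0, -0.001, 0.0], [0.0, -0.0, -1.0]]
ft_force: [-0.1, -0.9, -1.5]
opening: 57.9
```

play_rows(series="0.938 0.49 0 0 52;0.938 0.49 0 0 52;0.938 0.49 0 0 52;0.938 0.49 0 0 52;0.938 0.49 0 0 52;0.938 0.49 0 0 52;0.938 0.49 0 0 52;0.938 0.49 0 0 52;0.938 0.49 0 0 52;0.938 0.49 0 0 52;0.938 0.49 0 0 52;0.938 0.49 0 0 52;0.938 0.49 0 0 52;0.938 0.49 0 0 52;0.938 0.49 0 0 52;0 0 0 0 52;0 0 0 0 52;0 0 0 0 52")

```text
t: 26.35
ee_pos: [594.3, 190.3, 180.3]
tool_rot: [[0.002, 1.0, -0.0], [1.0, -0.002, -0.001], [-0.001, -0.0, -1.0]]
ft_force: [0.1, -0.9, -0.6]
opening: 57.6
```

play_rows(series="0.02 0.03 1 0 52;0 0 1 0 52;0 0 1 0 52;0 0 1 0 52;0 0 0.8 0 52;0 0 0.6 0 52;0 0 0.4 0 52;0 0 0 0 52;0 0 0 0 52;0 0 0 0 52")

```text
t: 27.35
ee_pos: [595.6, 191.7, 65.4]
tool_rot: [[0.001, 1.0, 0.001], [1.0, -0.001, 0.001], [0.001, 0.001, -1.0]]
ft_force: [0.1, -0.2, -0.3]
opening: 57.9
```

```bash
python3 - <<'E'
from h import *
s=camera("side");z=sense()["ee_pos"][2]-5.8
L=[ring(594.9,190.7,z+30,30),ring(594.9,190.7,z,28.5)]
over(s,L,180,220,160,150,4,"s3.png")
E
```

```text
(no output)
```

View pics/s3.png

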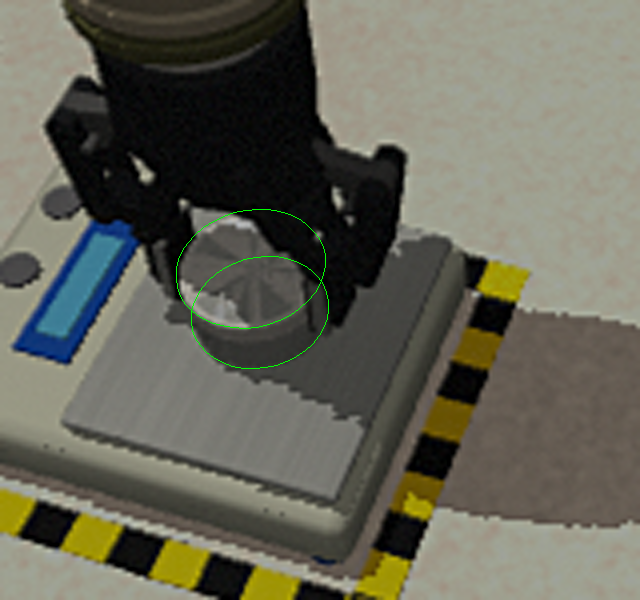

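The tin is level in the grip, with its lid centred in the ring at about crop (250,268). I'll lower it the last ~7 mm slowly.

play_rows(series="0 0 0.12 0 52;0 0 0.1 0 52;0 0 0.06 0 52;0 0 0.04 0 52;0 0 0 0 52;0 0 0 0 52")

```text
t: 28.0
ee_pos: [594.9, 191.5, 58.1]
tool_rot: [[0.001, 1.0, -0.0], [1.0, -0.001, -0.0], [-0.0, -0.0, -1.0]]
ft_force: [0.1, 0.1, -0.7]
opening: 58.0
```

play_rows(series="0 0 0.05 0 52;0 0 0 0 52;0 0 0 0 52")

```text
t: 28.3
ee_pos: [595.0, 191.6, 57.9]
tool_rot: [[0.001, 1.0, 0.0], [1.0, -0.001, 0.0], [0.0, 0.0, -1.0]]
ft_force: [-3.5, -0.6, 7.2]
opening: 58.0
```

Contact at 7 N. Now release and go up.

play_rows(series="0 0 0 0 62;0 0 0 0 68;0 0 0 0 75;0 0 0 0 85;0 0 0 0 85;0 0 0 0 85;0 0 0 0 85;0 0 -0.4 0 85;0 0 -0.8 0 85;0 0 -1 0 85;0 0 -1 0 85;0 0 -1 0 85;0 0 -1 0 85;0 0 -0.8 0 85;0 0 0 0 85;0 0 0 0 85")

```text
t: 29.9
ee_pos: [595.2, 191.6, 178.0]
tool_rot: [[0.001, 1.0, 0.001], [1.0, -0.001, 0.001], [0.001, 0.001, -1.0]]
ft_force: [-0.4, -0.1, -0.3]
opening: 84.8
```

play_rows(series="-0.187 -0.917 0 0 85;-0.187 -0.917 0 0 85;-0.187 -0.917 0 0 85;-0.187 -0.917 0 0 85;-0.187 -0.917 0 0 85;-0.187 -0.917 0 0 85;-0.187 -0.917 0.5 0 85;-0.187 -0.917 0.8 0 85;-0.187 -0.917 1 0 85;-0.187 -0.917 1 0 85;0 0 0 0 85;0 0 0 0 85;0 0 0 0 85")

```text
t: 31.2
ee_pos: [412.7, 154.6, 111.9]
tool_rot: [[0.001, 1.0, 0.001], [1.0, -0.001, 0.001], [0.001, 0.001, -1.0]]
ft_force: [0.1, -0.8, -1.1]
opening: 84.9
```

```bash
python3 - <<'E'
from h import *
s=camera("side")
L=[ring(594.9,190.7,82,30),ring(594.9,190.7,52,28.5),ring(411.8,154.2,32,16),ring(411.8,154.2,0,16),ring(411.8,154.2,48,10)]
over(s,L,200,220,200,150,4,"s4.png")
E
```

```text
(no output)
```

View pics/s4.png

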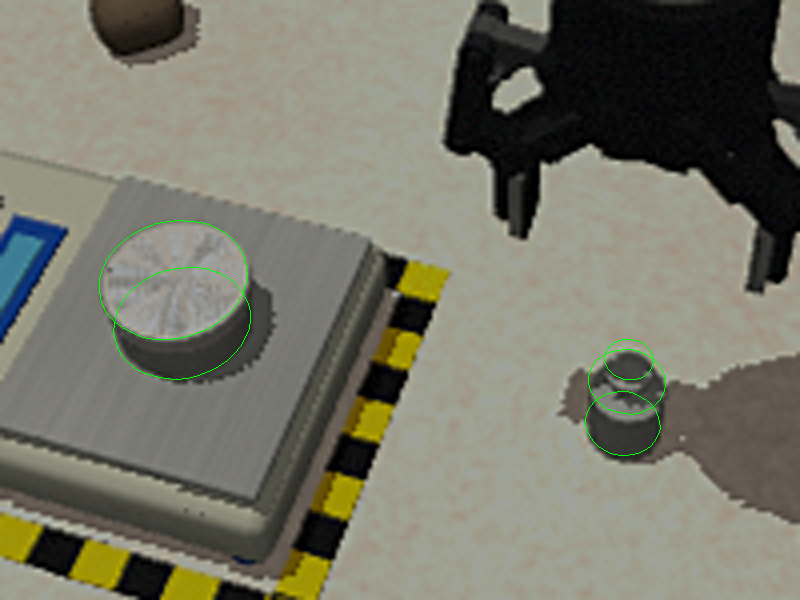

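The tin is on the pan centre, with the lid matching its ring. The weight is about 1 mm further in +y than estimated.

play_rows(series="0.05 -0.03 1 0 85;0 0 1 0 85;0 0 1 0 85;0 0 1 0 85;0 0 0.8 0 85;0 0 0.4 0 85;0 0 0.15 0 85;0 0 0 0 85;0 0 0 0 26;0 0 0 0 26;0 0 0 0 26;0 0 0 0 26;0 0 0 0 26;0 0 0 0 26;0 0 0 0 26;0 0 0 0 26;0 0 0 0 26;0 0 0 0 26;0 0 0 0 26")

```text
t: 33.15
ee_pos: [411.2, 155.4, 4.7]
tool_rot: [[0.001, 1.0, 0.0], [1.0, -0.001, 0.001], [0.001, 0.0, -1.0]]
ft_force: [-1.4, -1.2, 7.0]
opening: 29.9
```

play_rows(series="0 0 -0.4 0 26;0 0 -0.8 0 26;0 0 -1 0 26;0 0 -1 0 26;0 0 -1 0 26;0 0 -1 0 26;0 0 -1 0 26;0 0 -1 0 26;0 0 -0.8 0 26;0.178 0.918 0 0 26;0.178 0.918 0 0 26;0.178 0.918 0 0 26;0.178 0.918 0 0 26;0.178 0.918 0 0 26;0.178 0.918 0 0 26;0.178 0.918 0 0 26;0.178 0.918 0 0 26;0.178 0.918 0 0 26;0.178 0.918 0 0 26")

```text
t: 35.05
ee_pos: [594.8, 190.8, 164.0]
tool_rot: [[0.001, 1.0, -0.001], [1.0, -0.001, -0.001], [-0.001, -0.001, -1.0]]
ft_force: [0.6, -0.4, -2.0]
opening: 30.2
```

play_rows(series="0 0 0 0 26;0 0 0 0 26;0 0 0.8 0 26;0 0 0.8 0 26;0 0 0.8 0 26;0 0 0 0 26;0 0 0 0 26;0 0 0 0 26")

```text
t: 35.85
ee_pos: [594.9, 190.8, 117.4]
tool_rot: [[0.001, 1.0, 0.001], [1.0, -0.001, 0.001], [0.001, 0.001, -1.0]]
ft_force: [0.2, -0.1, -2.3]
opening: 30.0
```

```bash
python3 - <<'E'
from h import *
s=camera("side");z=sense()["ee_pos"][2]-4.7
L=[ring(594.9,190.7,82,30),ring(594.9,190.7,z+32,16),ring(594.9,190.7,z,16)]
over(s,L,180,180,160,150,4,"s5.png")
E
```

```text
(no output)
```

View pics/s5.png

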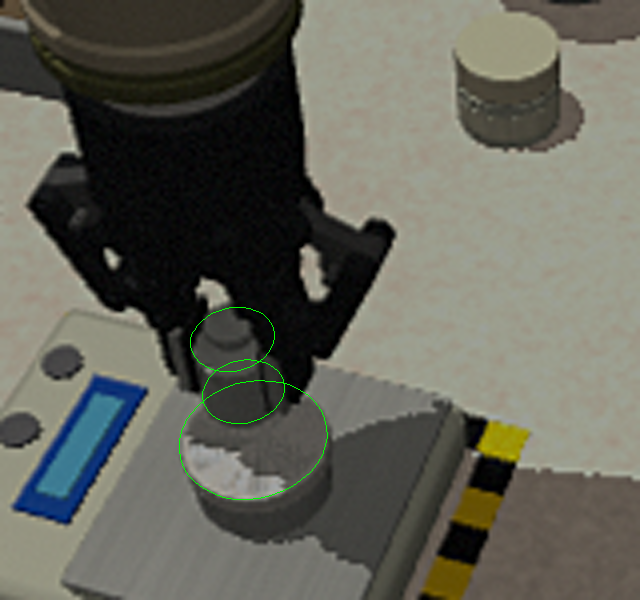

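The weight is held upright over the tin, matching its rings at crop x≈235–243. I'll lower it gently; contact is expected at TCP z ≈ 87.

play_rows(series="0 0 0.5 0 26;0 0 0.4 0 26;0 0 0.25 0 26;0 0 0.15 0 26;0 0 0.1 0 26;0 0 0 0 26;0 0 0 0 26;0 0 0 0 26")

```text
t: 36.7
ee_pos: [594.7, 190.8, 88.4]
tool_rot: [[0.001, 1.0, 0.0], [1.0, -0.001, 0.0], [0.0, 0.0, -1.0]]
ft_force: [-1.1, 0.0, -1.7]
opening: 29.8
```

play_rows(series="0 0 0.05 0 26;0 0 0 0 26;0 0 0 0 26")

```text
t: 37.0
ee_pos: [594.5, 190.7, 87.1]
tool_rot: [[0.001, 1.0, -0.0], [1.0, -0.001, -0.0], [-0.0, -0.0, -1.0]]
ft_force: [-0.0, 0.1, -2.4]
opening: 30.1
```

play_rows(series="0 0 0.04 0 26;0 0 0 0 26;0 0 0 0 26")

```text
t: 37.3
ee_pos: [594.6, 190.8, 86.9]
tool_rot: [[0.001, 1.0, 0.0], [1.0, -0.001, 0.0], [0.0, 0.0, -1.0]]
ft_force: [-3.1, -0.7, 5.1]
opening: 30.2
```

Contact felt. Now release, go up and retreat for a clear view.

play_rows(series="0 0 0 0 34;0 0 0 0 40;0 0 0 0 50;0 0 0 0 65;0 0 0 0 75;0 0 0 0 75;0 0 0 0 75;0 0 -0.3 0 75;0 0 -0.6 0 75;0 0 -1 0 75;0 0 -1 0 75;0 0 -1 0 75;0 0 -1 0 75;0 0 -0.8 0 75;0 0 0 0 75")

```text
t: 38.8
ee_pos: [596.1, 190.9, 204.1]
tool_rot: [[0.001, 1.0, 0.005], [1.0, -0.001, 0.002], [0.002, 0.005, -1.0]]
ft_force: [0.8, -0.2, -0.1]
opening: 75.1
```

play_rows(series="-0.4 -0.9 0 0 75;-0.4 -0.9 0 0 75;-0.4 -0.9 0 0 75;-0.4 -0.9 0 0 75;-0.4 -0.9 0 0 75;-0.4 -0.9 0 0 75;-0.4 -0.9 0 0 75;-0.4 -0.5 0 0 75;0 0 0 0 75;0 0 0 0 75")

```text
t: 39.8
ee_pos: [458.6, 127.1, 200.3]
tool_rot: [[0.0, 1.0, 0.0], [1.0, -0.0, 0.001], [0.001, 0.0, -1.0]]
ft_force: [0.3, 0.4, 0.5]
opening: 75.1
```

```bash
python3 - <<'E'
from h import *
s=camera("side")
L=[ring(594.9,190.7,82,30),ring(594.9,190.7,114,16),ring(594.9,190.7,52,28.5),ring(581.4,-104.6,50,28),ring(581.4,-357.6,85,25),ring(581.4,-232.6,50,60),ring(421.3,-166.8,105,12)]
over(s,L,170,90,270,280,2,"s6.png")
c=camera("top");over(c,L,200,130,290,200,2,"t6.png")
E
```

```text
(no output)
```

View pics/s6.png

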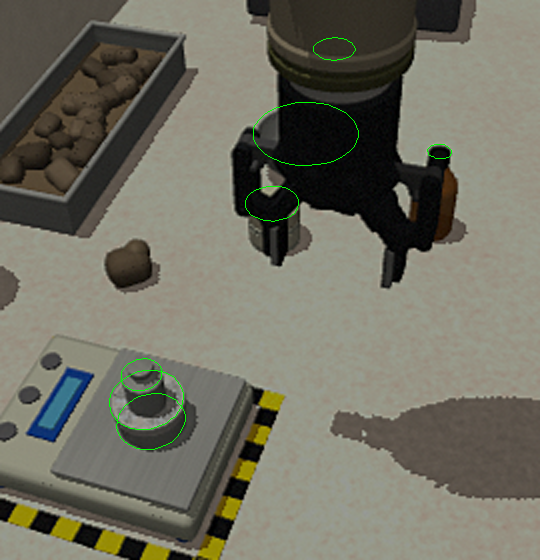

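View pics/t6.png

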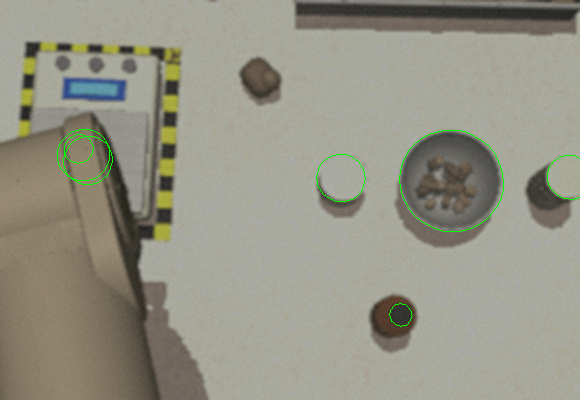

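The stack is upright and centred on its rings (side crop: tin lid (147,400), knob (143,370)). In the top view the bowl and bottle match their rings, and the jar lids are consistent with theirs (squat (341,177), tall at the crop edge). The gripper is clear of everything, so I'll hand in.

```bash
python3 -c "
from station import *
print(hand_in())"
```

```text
the job is handed in; nothing more can be done
None
```

I placed all four things and handed the job in at about 40 s of the 120 s allowed; the hand-in gave no verdict. The tin is in the middle of the pan with the check weight on its lid. The squat jar is left of the bowl and the tall jar right, each aimed at a 40 mm gap and in line with the bowl's middle.

- **Tin and weight:** in the last side picture both stood upright and fitted their target outlines to within a few mm. The highest reading when setting them on the balance was about 7 N. In the last top picture the arm hid the stack, so that check rests on the side view alone.
- **Jars:** both fitted their target outlines in a clear side picture taken after they were set down. In the last side picture the gripper hid the tall jar and partly covered the squat one. The white lids barely stand out in the top view.
- **Bystanders:** the bottle's cap matched its starting position in both last pictures. The rock looked undisturbed, but I did not measure it.
- **Disagreements:** the weight sat about 1 mm further left than my first estimate, which I corrected before gripping it. No check failed.

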